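# Open out the drop-front work flap on its pull-out supports

### The job

Get the little bench cabinet ready as a work shelf for the tail-lamp repair: first pull both slide-out supports all the way out to their stops, keeping the flap up, then bring the flap over by its bar and lower it gently, without letting it drop, until it lies level on the two supports, and let go. Leave the lamp, the tape measure and the roll of tape where they are.

Things in the scene. Friction and masses are not known exactly. Their poses are not given: they have to be found in the camera images.
- cabinet: Grey fixed bench-top cabinet with a plywood drop-front flap, 280 mm wide (y), 167 deep, 220 high (mm throughout). Origin on the worktop below the middle of the flap's hinge line; x points into the cabinet, y left seen from the robot, z up; flap and supports come out towards its -x, the robot. Solid base 98 high starts at x = 7; top board, top at 220, starts at x = 37.
- flap_hinge (a point): Middle of the flap's level hinge line, fixed on the cabinet 110 above the worktop, right above the cabinet's origin; axes as the cabinet's, the hinge line along y. The flap panel is 260 wide, 16 thick (hinge line in its mid-plane), 125 from hinge line to free edge, about 0.35 kg.
- flap_bar (a point): Middle of the flap's handle, a round black bar 12 in diameter, 130 long, parallel to the hinge line and 165 from it, 40 past the flap's free edge (34 clear gap), on a 10 mm rod at each end. Pinched from above with fingers closing along the cabinet's x, it turns in the grip as the flap swings. Axes fixed in the flap, y along the bar.
- flap (a joint): Flap angle in rad: 0 shut, leaning 0.20 back into the cabinet; grows as it swings out and down. At q the bar is in the cabinet's frame at x = 165 sin(0.20 - q), z = 110 + 165 cos(0.20 - q) mm: 272 high when shut, 110 when level (q = 1.77). Unsupported it hangs down to 2.35. Starts at 0 to 0.3. Slight hinge friction holds it near upright; well past upright it falls if let go.
- support_left (a joint): How far (m) the left support, at cabinet y = +85, is pulled out along the cabinet's -x: 0 in, 0.11 out at its stop; starts at 0.004 to 0.03. An aluminium bar 22 wide, 34 high, top 102 above the worktop, coming out of the base below the flap; its end is at cabinet x = 0 when in. Slides with some 2.5 N friction plus 5 N per m/s, and stays where left.
- support_right (a joint): The same for the right support, at cabinet y = -85 mm: m pulled out, 0 in, 0.11 out at its stop.
- pull_left (a point): Grip point on the left support's black pull, a round knob lying along the cabinet's x: 22 in diameter, 40 long, then a 30 mm disc 6 thick. The point is on its axis, 85 above the worktop, 20 in front of the support's end, 20 behind the disc. Pinch from above, fingers closing along y; tilt the tool 20 to 30 degrees, its body leaning to the robot, to clear the flap. Axes as the cabinet's.
- pull_right (a point): The same on the right support.
- tail_lamp: Bystander: car tail-lamp housing lying lens down, 200 x 130 x 74 mm, to the left of the cabinet; origin at the centre of its underside.
- tape_measure: Bystander: yellow tape measure, 66 x 34 x 62 mm, to the right of the cabinet; origin at the centre of its underside.
- tape_roll: Bystander: black roll of tape lying flat, 100 mm across, 45 mm high, to the right of the cabinet; origin at the centre of its underside.

How it is judged:
By the outcome, as a careful person would: the job done as asked, in the order asked, and still so for the second after the job is handed in, with the robot touching nothing.
It also fails if it takes over 61 s, if anything falls off the work surface, if the arm or the gripper's body presses on something with over 40 N, if the wrist force passes 120 N, or if a joint passes its speed limit or range.

### The arm

A 6-joint arm with a two-finger parallel gripper is mounted at the origin on the work surface. World frame = base frame: x ahead of the robot, y to its left, z up, the work surface at z = 0. Lengths are in m, angles in rad, forces in N, time in s.
With the tool pointing down it reaches from about 0.25 to 0.775 m from the base axis. Payload 4 kg.
Tool frame: the origin (TCP) lies on the centre line of the jaws, within the pads' length; the fingertips stand 14 mm ahead of it and the grasp point (between the pads) lies 5 mm behind it (robot.tcp_to_tips is the distance from the TCP to the fingertips, in m); z points along the fingers, y is the line along which they close (so a half turn about z gives the same grasp; the last joint's range is limited). The gripper opens to 94 mm and grips with 3 to 60 N. Pads are 16 mm wide; open, the fingers measure 119 mm over their backs; the gripper's body (75 mm by 177 mm) begins 78 mm behind the grasp point.
Start: joints at [1.183, 0.087, 1.371, -0, 1.684, -0.103], TCP at [0.155, 0.528, 0.22] pointing down, gripper open.
Joint ranges: [-3.1, 3.1], [-0.76, 2.03], [0.27, 2.55], [-1.08, 4.22], [0.17, 2.65], [-2.57, 2.57]. Speed limits (rad/s): [2.79, 2.79, 3.14, 3.14, 3.14, 3.14].

### API

Orientations are given as [roll, pitch, yaw] about the fixed x, y, z axes, in that order (R = Rz(yaw) Ry(pitch) Rx(roll)).
In Python, from bench import robot gives the robot as it stands.
- The arm moves only by the tool carry_out, never from a script. Its argument "increments" is a list of rows, each a list of 3 entries, a list of its own where there are three numbers: the closure in counts, from 0 (fully open) to 255 (shut), then the shift along the tool's x, y, z in mm, then the turn about the tool's z in degrees. In form: [[fingers, [dx, dy, dz], twist], ...]. A call has 1 to 8 rows; each row shifts and turns the commanded pose from where the row before left it, along the tool's axes as they then stand; what a row does not reach is not made up. A row lasts 1/10 s, in which the tool goes at most 50 mm and 8.59 degrees, less where a joint would pass 70% of its speed; a pose out of reach is approached as far as the arm can. A call with a gripper value outside its range is refused whole. The fingers move at their own pace and stop on an object; the grip force is fixed at half the most. Time passes only in rows, so rows that do not move let the fingers close. It gives the time, the measured TCP pose, the force, the opening and the grip force at its end, in the units of the state.
- robot.get_obs(): the state, without advancing time (a new reading comes with each control period).
- robot.snapshot(name): name is "scene" or "top"; returns the picture (384x512x3 uint8, blue, green, red); there is no depth.
- robot.get_calibration(name): a dict with "vfov" (degrees; the focal length in pixels is half the picture's height over the tangent of half this angle, whatever the lens; pixels are square), "cx", "cy" (the principal point, pixels), "k1" (the pictures are not rectified: a ray, as slopes to the right and down, at radius r is drawn at 1 + k1 r^2 times it, then the intrinsics apply), "T" (4x4, takes a point from camera to world coordinates). Camera axes: x right, y down, z forward; pixel columns grow to the right and rows downward; lengths in m; the calibration is good to about 2 mm. A picture is of the moment at which its call begins. get_calibration takes no time and is no camera call.
- robot.close_job(): hands the job in; it is judged then, once.
The state is a dict: "time": time; "joint_positions": joint angles; "qvel": joint speeds; "joint_torque": joint torques, N m; "tool_pos": TCP position; "ee_rot": TCP orientation; "wrist_force": force on the tool from outside, world axes, zero at the start; "wrist_torque": the same for the moment, N m; "width": finger opening in m; "finger_force": force on a finger pad.
Only numpy, scipy, OpenCV 4.12 (cv2) and the standard library are available. Lean on these libraries where they do the work, as an engineer would, in place of code of your own. Each camera call takes 0.05 s, during which the arm holds its last target. There are 200 camera calls.

## Working session

There is one attempt and no reset: what is moved stays moved. The work goes in short steps, Python scripts to look and compute and a tool call to move; the robot and the scene stay as the last step left them, time stands still between calls to the robot, and variables do not carry over. Pictures are saved under pics/ and viewed, at most 10 in all, crops included, and the job is handed in when it is done.

Besides the shell and the picture viewer there is one more tool, called after "Call:" in YAML: its name, and indented under it one key for each argument. carry_out: Moves the arm, as the interface text tells. Its arguments: {"type":"object","properties":{"increments":{"type":"array","items":{"type":"array"}}},"required":["increments"]}

```bash
mkdir -p pics; ls
python3 - <<'E'
from bench import robot
import cv2
for n in("scene","top"):
    cv2.imwrite(f"pics/{n}0.png",cv2.resize(robot.snapshot(n),(768,576),interpolation=cv2.INTER_CUBIC))
    print(robot.get_calibration(n))
print(robot.get_obs())
E
```

```text
pics
{'vfov': 48.99740360763123, 'cx': 254.22308717946123, 'cy': 194.30575840823712, 'k1': -0.15199006216530223, 'T': array([[ 0.87073573, -0.34252963,  0.35283529,  0.1138296 ],
       [-0.4917341 , -0.60049912,  0.63055403, -0.68528036],
       [-0.00410616, -0.72254707, -0.69130954,  0.96828671],
       [ 0.        ,  0.        ,  0.        ,  1.        ]])}
{'vfov': 54.18397244419477, 'cx': 249.40190436246726, 'cy': 197.16819774354263, 'k1': -0.09284900913237962, 'T': array([[ 0.02242723, -0.98090726,  0.19317856,  0.35489812],
       [-0.99931781, -0.02766615, -0.0244644 ,  0.06517949],
       [ 0.02934182, -0.19249811, -0.98085857,  1.11522054],
       [ 0.        ,  0.        ,  0.        ,  1.        ]])}
{'time': 0.1, 'joint_positions': array([ 1.18289081e+00,  8.78812705e-02,  1.37207279e+00, -2.62684848e-05,
        1.68360552e+00, -1.03111986e-01]), 'qvel': array([-1.03053789e-03, -4.02814354e-03, -3.57112158e-03,  2.99235141e-05,
       -2.44073883e-04, -2.95097953e-03]), 'joint_torque': array([ 2.52714424e-03, -3.41255522e+01, -3.03301227e+01,  7.20430375e-02,
        3.04476614e-02, -1.04667283e-04]), 'tool_pos': array([0.15437165, 0.52741141, 0.21843649]), 'ee_rot': array([-3.13963349e+00, -1.76485363e-04,  2.85679602e+00]), 'wrist_force': array([0.28977672, 0.0757494 , 1.1624857 ]), 'wrist_torque': array([-0.02617758,  0.0306667 , -0.01515547]), 'finger_force': 0.0, 'width': 0.09403476844699836}
```

View pics/scene0.png

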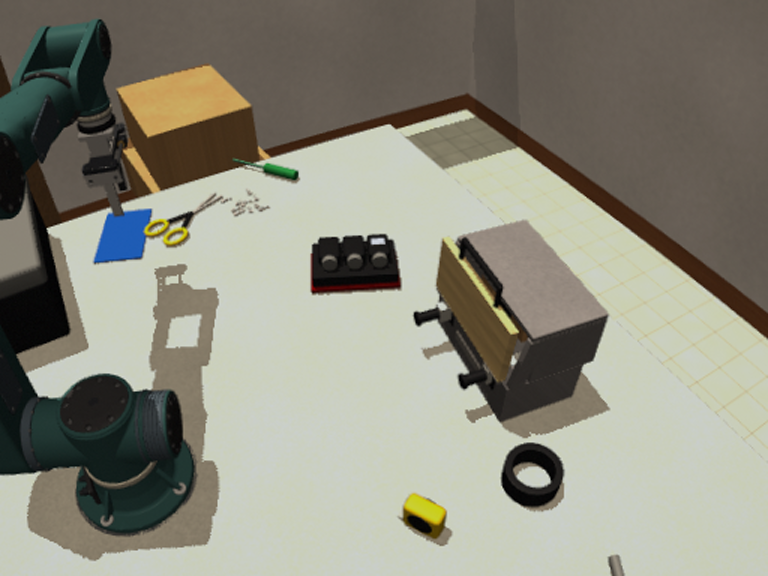

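View pics/top0.png

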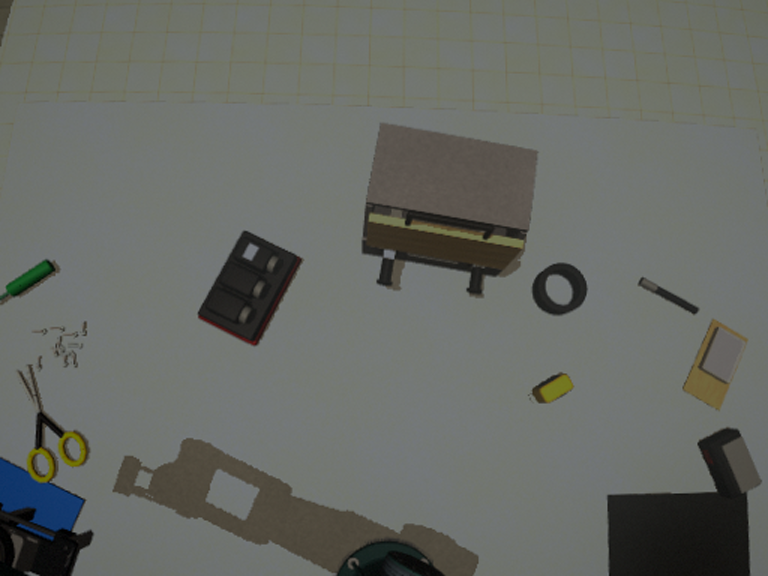

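The scene view shows the cabinet around (520,320) with pulls at about (425,317) and (470,380). In the top view the pulls are at (385,280) and (475,285), and the flap's bar is at about (448,228). I'll enlarge crops of both.

Run:
```python
import cv2
from bench import robot
a=robot.snapshot("scene")[140:285,265:411]; b=robot.snapshot("top")[75:205,230:365]
import numpy as np
a=cv2.convertScaleAbs(a,alpha=1.4);b=cv2.convertScaleAbs(b,alpha=2.2)
cv2.imwrite("pics/s1.png",cv2.resize(a,None,fx=4,fy=4,interpolation=cv2.INTER_CUBIC))
cv2.imwrite("pics/t1.png",cv2.resize(b,None,fx=4,fy=4,interpolation=cv2.INTER_CUBIC))
```

```text
(no output)
```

View pics/s1.png

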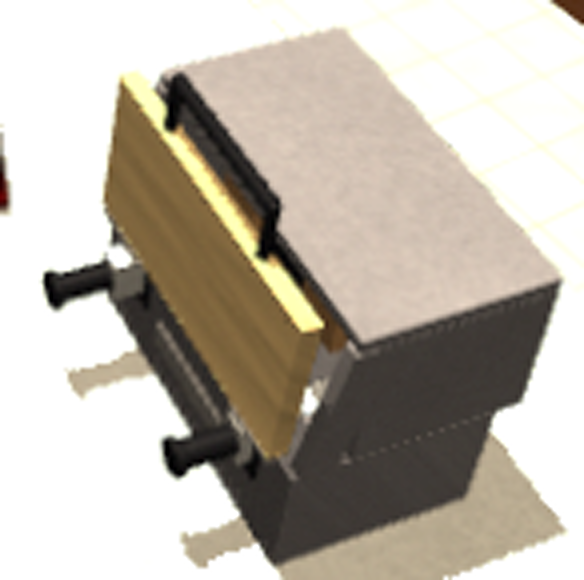

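View pics/t1.png

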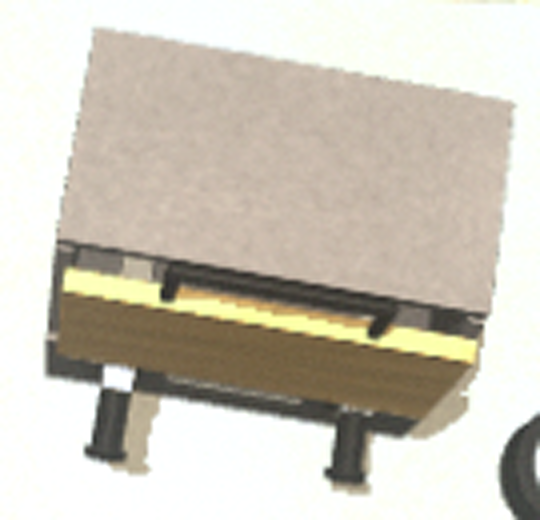

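In the scene crop, the discs are at (55,288) and (175,456). In the top crop they're at (106,453) and (347,477). The bar and the flap edge are clear in both. I'll fit the pose, flap angle and support extensions from these.

```bash
cat > geo.py <<'E'
import numpy as np
from bench import robot
from scipy.optimize import least_squares
C={n:robot.get_calibration(n) for n in("scene","top")}
def proj(n,P):
    c=C[n];T=c["T"];p=(np.asarray(P)-T[:3,3])@T[:3,:3]
    s=p[...,:2]/p[...,2:];s=s*(1+c["k1"]*(s**2).sum(-1,keepdims=True))
    return s*192/np.tan(np.radians(c["vfov"]/2))+[c["cx"],c["cy"]]
def world(X,Y,yaw,p):
    c,s=np.cos(yaw),np.sin(yaw);return np.array([X+c*p[0]-s*p[1],Y+s*p[0]+c*p[1],p[2]])
E
python3 - <<'E'
from geo import *
off={"scene":(265,140),"top":(230,75)}
def flap(q,r,n,y):
    a=.2-q;return (r*np.sin(a)-n*np.cos(a),y,.11+r*np.cos(a)+n*np.sin(a))
L={ 'BL':lambda p:(p[6],.14,.22),'BR':lambda p:(p[6],-.14,.22),'FR':lambda p:(.037,-.14,.22),'FL':lambda p:(.037,.14,.22),
'DL':lambda p:(-p[4]-.043,.085,.085),'DR':lambda p:(-p[5]-.043,-.085,.085),
'OR':lambda p:flap(p[3],.125,.008,-.13),'OL':lambda p:flap(p[3],.125,.008,.13),'IR':lambda p:flap(p[3],.125,-.008,-.13),'IL':lambda p:flap(p[3],.125,-.008,.13),
'HL':lambda p:flap(p[3],.165,0,.06),'HR':lambda p:flap(p[3],.165,0,-.06),'B0':lambda p:(.007,-.14,0)}
M=[("top",k,v) for k,v in dict(BL=(97,28),BR=(515,102),FR=(488,318),FL=(60,241),DL=(106,453),DR=(347,477),OR=(475,362),OL=(63,293),IR=(478,340),IL=(66,268),HL=(174,272),HR=(390,303)).items()]
M+=[("scene",k,v) for k,v in dict(BL=(343,28),BR=(560,283),FR=(362,348),FL=(165,72),DL=(55,288),DR=(175,456),OR=(300,335),OL=(122,80),IR=(324,322),HL=(179,82),HR=(272,204),B0=(277,563)).items()]
f=lambda p:np.concatenate([proj(n,world(*p[:3],L[k](p)))-(np.array(v)/4+off[n]-.375) for n,k,v in M])
r=least_squares(f,[.6,0,-.1,.1,.02,.02,.17],loss="soft_l1")
print(r.x.round(4))
for m,e in zip(M,f(r.x).reshape(-1,2).round(1)):print(m[:2],e)
p=r.x
for k,v in dict(pullL=(-p[4]-.02,.085,.085),pullR=(-p[5]-.02,-.085,.085),bar=flap(p[3],.165,0,0)).items():print(k,v,world(*p[:3],v).round(4))
E
```

```text
[ 0.6363 -0.0731 -0.149   0.1464  0.0198  0.0061  0.1849]
('top', 'BL') [ 0.1 -0.3]
('top', 'BR') [0.6 0.2]
('top', 'FR') [ 1.4 -1. ]
('top', 'FL') [-0.5 -1.1]
('top', 'DL') [ 0.3 -0.7]
('top', 'DR') [ 0.1 -0.9]
('top', 'OR') [0.8 0. ]
('top', 'OL') [ 0.1 -1.2]
('top', 'IR') [ 0.7 -0.5]
('top', 'IL') [ 0.5 -0.9]
('top', 'HL') [ 2.6 -0.2]
('top', 'HR') [-1.5  0.9]
('scene', 'BL') [-1.2 -0.6]
('scene', 'BR') [ 0.2 -0.9]
('scene', 'FR') [-0.4 -1.1]
('scene', 'FL') [-1.8 -0.5]
('scene', 'DL') [-0.5  0.8]
('scene', 'DR') [-0.6  0.5]
('scene', 'OR') [ 0.1 -0.7]
('scene', 'OL') [-1.5 -1.6]
('scene', 'IR') [-0.1  1. ]
('scene', 'HL') [0. 1.]
('scene', 'HR') [-1.1 -0.1]
('scene', 'B0') [-1.8  1.6]
pullL (np.float64(-0.03977532673056604), 0.085, 0.085) [0.6096 0.0169 0.085 ]
pullR (np.float64(-0.026149920300171173), -0.085, 0.085) [ 0.5979 -0.1532  0.085 ]
bar (np.float64(0.008841329043717292), 0, np.float64(0.2747629536659887)) [ 0.6451 -0.0744  0.2748]
```

Call:
carry_out:
  increments:
    - [0,[0,0,0],-7.8]
    - [0,[-36,-31,0],0]
    - [0,[-36,-31,0],0]
    - [0,[-36,-31,0],0]
    - [0,[-36,-31,0],0]
    - [0,[-36,-31,0],0]
    - [0,[-36,-31,0],0]
    - [0,[-36,-31,0],0]

```text
time: 1.0
tool_pos: [0.3724, 0.2743, 0.2195]
ee_rot: [3.141, 0.0, 2.993]
wrist_force: [1.0, 0.5, 0.7]
width: 0.0941
finger_force: 0.0
```

Call:
carry_out:
  increments:
    - [0,[-36,-31,0],0]
    - [0,[-36,-31,0],0]
    - [0,[-36,-31,0],0]
    - [0,[-36,-31,0],0]
    - [0,[-36,-31,0],0]
    - [0,[-25,-31,0],0]
    - [0,[0,0,0],0]
    - [0,[0,0,0],0]

```text
time: 1.8
tool_pos: [0.5468, 0.0611, 0.2188]
ee_rot: [3.141, -0.002, 2.991]
wrist_force: [-0.5, 0.7, 0.6]
width: 0.0937
finger_force: 0.0
```

```bash
cat > st.py <<'E'
from geo import *
import sys
P=(.6363,-.0731,-.149)
def show():
    o=robot.get_obs();t=o["tool_pos"];c,s=np.cos(P[2]),np.sin(P[2])
    d=t-[P[0],P[1],0];cab=np.array([c*d[0]+s*d[1],-s*d[0]+c*d[1],d[2]])
    print("t",o["time"],"cab mm",(cab*1000).round(1),"rpy",o["ee_rot"].round(4),"yawerr deg",np.degrees(o["ee_rot"][2]-P[2]).round(2)
      ,"F",o["wrist_force"].round(1),"w",round(o["width"]*1000,1),"ff",round(o["finger_force"],1))
if __name__=="__main__":show()
E
python3 st.py
```

```text
t 1.8 cab mm [-108.4  119.4  218.8] rpy [ 3.1412e+00 -1.6000e-03  2.9911e+00] yawerr deg 179.91 F [-0.5  0.7  0.6] w 93.7 ff 0.0
```

Call:
carry_out:
  increments:
    - [0,[-22,-17,0],0]
    - [0,[-21,-17,0],0]
    - [0,[0,0,35],0]
    - [0,[0,0,35],0]
    - [0,[0,0,35],0]
    - [0,[0,0,25],0]
    - [0,[0,0,8],0]
    - [0,[0,0,0],0]

```text
time: 2.6
tool_pos: [0.5831, 0.023, 0.0805]
ee_rot: [3.141, -0.003, 2.995]
wrist_force: [-0.5, -1.1, 0.1]
width: 0.0939
finger_force: 0.0
```

Run:
```python
from st import *
import cv2
show()
a=robot.snapshot("scene")[140:285,245:411];b=robot.snapshot("top")[75:205,220:365]
a=cv2.resize(cv2.convertScaleAbs(a,alpha=1.4),(400,349),interpolation=cv2.INTER_CUBIC);b=cv2.resize(cv2.convertScaleAbs(b,alpha=2),(390,349),interpolation=cv2.INTER_CUBIC)
cv2.imwrite("pics/a2.png",np.hstack([a,b]))
```

```text
t 2.6 cab mm [-66.9  87.1  80.5] rpy [ 3.1415e+00 -2.7000e-03  2.9947e+00] yawerr deg 180.12 F [-0.5 -1.1  0.1] w 93.9 ff 0.0
```

View pics/a2.png

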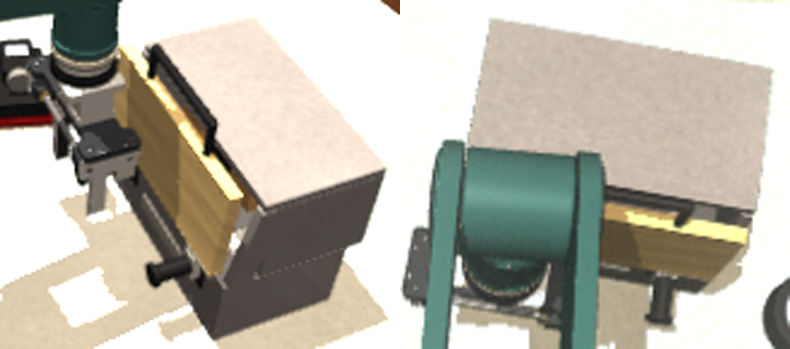

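The scene crop shows the open fingers straddling the left pull at about (95,190). The flap hasn't moved and is clear of the gripper body. I'll shift in 4 mm and close.

Call:
carry_out:
  increments:
    - [0,[-4,-2,0],0]
    - [255,[0,0,0],0]
    - [255,[0,0,0],0]
    - [255,[0,0,0],0]
    - [255,[0,0,0],0]
    - [255,[0,0,0],0]
    - [255,[0,0,0],0]

```text
time: 3.4
tool_pos: [0.5879, 0.019, 0.0814]
ee_rot: [3.141, -0.0, 2.993]
wrist_force: [0.5, 0.4, -0.3]
width: 0.0492
finger_force: 0.0
```

```bash
python3 st.py
```

```text
t 3.4 cab mm [-61.5  83.9  81.4] rpy [ 3.1415e+00 -2.0000e-04  2.9929e+00] yawerr deg 180.02 F [ 0.5  0.4 -0.3] w 49.2 ff 0.0
```

Call:
carry_out:
  increments:
    - [255,[0,0,0],0]
    - [255,[0,0,0],0]
    - [255,[0,0,0],0]
    - [255,[0,0,0],0]
    - [255,[0,0,0],0]
    - [255,[0,0,0],0]

```text
time: 4.0
tool_pos: [0.5881, 0.02, 0.0814]
ee_rot: [3.14, 0.0, 2.993]
wrist_force: [1.5, 5.2, -1.0]
width: 0.029
finger_force: 30.0
```

Call:
carry_out:
  increments:
    - [255,[8,0,0],0]
    - [255,[14,0,0],0]
    - [255,[14,0,0],0]
    - [255,[14,0,0],0]
    - [255,[14,0,0],0]
    - [255,[12,0,0],0]
    - [255,[6,0,0],0]
    - [255,[0,0,0],0]

```text
time: 4.8
tool_pos: [0.5062, 0.0323, 0.0814]
ee_rot: [3.14, -0.0, 2.993]
wrist_force: [0.3, 6.0, -0.4]
width: 0.0285
finger_force: 30.0
```

```bash
python3 st.py
```

```text
t 4.8 cab mm [-144.3   84.9   81.4] rpy [ 3.1396e+00 -2.0000e-04  2.9933e+00] yawerr deg 180.04 F [ 0.3  6.  -0.4] w 28.5 ff 30.0
```

Call:
carry_out:
  increments:
    - [255,[3,0,0],0]
    - [255,[3,0,0],0]
    - [255,[2,0,0],0]
    - [255,[2,0,0],0]
    - [255,[0,0,0],0]

```text
time: 5.3
tool_pos: [0.4997, 0.0332, 0.0815]
ee_rot: [3.139, 0.007, 2.993]
wrist_force: [9.1, 4.3, -7.1]
width: 0.029
finger_force: 30.0
```

```bash
python3 st.py
```

```text
t 5.3 cab mm [-150.8   84.9   81.5] rpy [3.1392 0.0073 2.993 ] yawerr deg 180.02 F [ 9.1  4.3 -7.1] w 29.0 ff 30.0
```

Call:
carry_out:
  increments:
    - [255,[3,0,0],0]
    - [255,[0,0,0],0]
    - [255,[0,0,0],0]

```text
time: 5.6
tool_pos: [0.4996, 0.0332, 0.0816]
ee_rot: [3.139, 0.014, 2.993]
wrist_force: [16.4, 3.7, -12.3]
width: 0.0287
finger_force: 30.0
```

```bash
python3 st.py
```

```text
t 5.6 cab mm [-151.    84.9   81.6] rpy [3.1389 0.0137 2.9927] yawerr deg 180.0 F [ 16.4   3.7 -12.3] w 28.7 ff 30.0
```

Call:
carry_out:
  increments:
    - [255,[-5,0,0],0]
    - [0,[0,0,0],0]
    - [0,[0,0,0],0]
    - [0,[0,0,0],0]
    - [0,[0,0,0],0]
    - [0,[0,0,0],0]
    - [0,[0,0,-10],0]
    - [0,[0,0,-40],0]

```text
time: 6.4
tool_pos: [0.4956, 0.0324, 0.1278]
ee_rot: [-3.14, -0.01, 2.993]
wrist_force: [0.3, -0.7, 0.2]
width: 0.0813
finger_force: 0.0
```

Call:
carry_out:
  increments:
    - [0,[0,0,-45],0]
    - [0,[0,0,-45],0]
    - [0,[0,-45,0],0]
    - [0,[0,-45,0],0]
    - [0,[-10,-45,0],0]
    - [0,[-30,-35,0],0]
    - [0,[-30,0,0],0]
    - [0,[0,0,0],0]

```text
time: 7.2
tool_pos: [0.5447, -0.1479, 0.2208]
ee_rot: [3.141, -0.0, 2.991]
wrist_force: [-0.2, 0.2, -0.7]
width: 0.0941
finger_force: 0.0
```

```bash
python3 st.py
```

```text
t 7.2 cab mm [-79.5 -87.6 220.8] rpy [ 3.1413e+00 -2.0000e-04  2.9908e+00] yawerr deg 179.9 F [-0.2  0.2 -0.7] w 94.1 ff 0.0
```

Call:
carry_out:
  increments:
    - [0,[0,2,35],0]
    - [0,[0,0,35],0]
    - [0,[0,0,35],0]
    - [0,[0,0,25],0]
    - [0,[-9,0,10],0]
    - [0,[-9,0,0],0]
    - [0,[-6,0,0],0]
    - [0,[0,0,0],0]

```text
time: 8.0
tool_pos: [0.5694, -0.1482, 0.0838]
ee_rot: [-3.141, 0.004, 2.993]
wrist_force: [0.0, 0.2, 0.6]
width: 0.0939
finger_force: 0.0
```

Run:
```python
from st import *
import cv2
show()
a=robot.snapshot("scene")[120:285,245:411];b=robot.snapshot("top")[75:205,220:365]
a=cv2.resize(cv2.convertScaleAbs(a,alpha=1.4),(400,398),interpolation=cv2.INTER_CUBIC);b=cv2.resize(cv2.convertScaleAbs(b,alpha=2),(390,398),interpolation=cv2.INTER_CUBIC)
cv2.imwrite("pics/a3.png",np.hstack([a,b]))
```

```text
t 8.0 cab mm [-55.  -84.2  83.8] rpy [-3.1408  0.0043  2.9933] yawerr deg 180.04 F [0.  0.2 0.6] w 93.9 ff 0.0
```

View pics/a3.png

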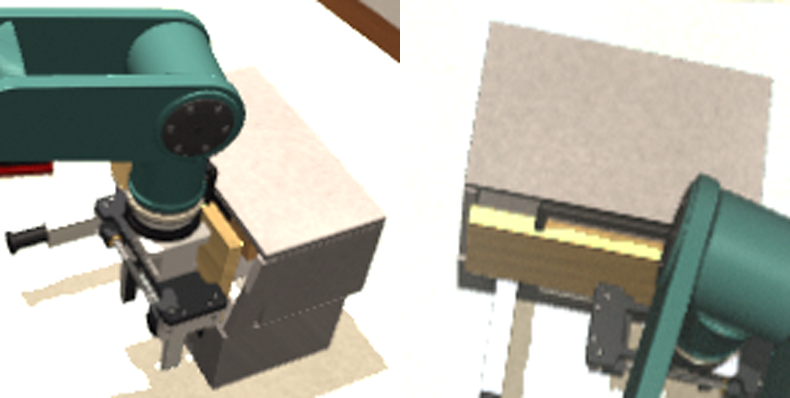

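The left support is fully out, with its pull at (20,240) in the scene crop. The right pull sits between the fingers and nothing is in contact. Nudge in and close.

Call:
carry_out:
  increments:
    - [255,[-3,0,2],0]
    - [255,[0,0,0],0]
    - [255,[0,0,0],0]
    - [255,[0,0,0],0]
    - [255,[0,0,0],0]
    - [255,[0,0,0],0]
    - [255,[0,0,0],0]
    - [255,[0,0,0],0]

```text
time: 8.9
tool_pos: [0.57, -0.1481, 0.0794]
ee_rot: [3.142, 0.0, 2.993]
wrist_force: [-0.3, -0.3, -0.1]
width: 0.0333
finger_force: 0.0
```

Call:
carry_out:
  increments:
    - [255,[0,0,0],0]
    - [255,[0,0,0],0]
    - [255,[0,0,0],0]
    - [255,[0,0,0],0]

```text
time: 9.3
tool_pos: [0.5699, -0.149, 0.0795]
ee_rot: [-3.14, 0.0, 2.993]
wrist_force: [-0.5, -6.1, -0.8]
width: 0.029
finger_force: 30.0
```

```bash
python3 st.py
```

```text
t 9.3 cab mm [-54.4 -85.   79.5] rpy [-3.1401e+00  1.0000e-04  2.9925e+00] yawerr deg 180.0 F [-0.5 -6.1 -0.8] w 29.0 ff 30.0
```

Call:
carry_out:
  increments:
    - [255,[8,0,0],0]
    - [255,[14,0,0],0]
    - [255,[14,0,0],0]
    - [255,[14,0,0],0]
    - [255,[14,0,0],0]
    - [255,[14,0,0],0]
    - [255,[12,0,0],0]
    - [255,[5,0,0],0]

```text
time: 10.1
tool_pos: [0.4759, -0.1349, 0.0795]
ee_rot: [-3.14, 0.002, 2.993]
wrist_force: [1.9, -6.3, -3.3]
width: 0.0289
finger_force: 30.0
```

Call:
carry_out:
  increments:
    - [255,[3,0,0],0]
    - [255,[3,0,0],0]
    - [255,[2,0,0],0]
    - [255,[2,0,0],0]
    - [255,[2,0,0],0]
    - [255,[0,0,0],0]

```text
time: 10.7
tool_pos: [0.4674, -0.1337, 0.0795]
ee_rot: [-3.14, 0.009, 2.993]
wrist_force: [9.5, -6.2, -8.5]
width: 0.0286
finger_force: 30.0
```

```bash
python3 st.py
```

```text
t 10.7 cab mm [-158.   -84.9   79.5] rpy [-3.1397  0.0091  2.9926] yawerr deg 180.0 F [ 9.5 -6.2 -8.5] w 28.6 ff 30.0
```

Call:
carry_out:
  increments:
    - [255,[3,0,0],0]
    - [255,[0,0,0],0]
    - [255,[0,0,0],0]

```text
time: 11.0
tool_pos: [0.4673, -0.1337, 0.0796]
ee_rot: [-3.14, 0.016, 2.993]
wrist_force: [16.7, -7.9, -14.3]
width: 0.0284
finger_force: 30.0
```

```bash
python3 st.py
```

```text
t 11.0 cab mm [-158.1  -85.    79.6] rpy [-3.1397  0.0158  2.9926] yawerr deg 180.0 F [ 16.7  -7.9 -14.3] w 28.4 ff 30.0
```

Call:
carry_out:
  increments:
    - [255,[-5,0,0],0]
    - [0,[0,0,0],0]
    - [0,[0,0,0],0]
    - [0,[0,0,0],0]
    - [0,[0,0,0],0]
    - [0,[0,0,0],0]
    - [0,[0,0,-10],0]
    - [0,[0,0,-40],0]

```text
time: 11.8
tool_pos: [0.463, -0.1312, 0.1259]
ee_rot: [3.139, -0.01, 2.993]
wrist_force: [1.5, -0.2, 0.1]
width: 0.0813
finger_force: 0.0
```

Call:
carry_out:
  increments:
    - [0,[0,0,-45],0]
    - [0,[0,0,-45],0]
    - [0,[0,0,-45],0]
    - [0,[0,0,-45],0]
    - [0,[0,0,-32],8.5]
    - [0,[0,0,0],8.5]
    - [0,[0,0,0],8.5]
    - [0,[0,0,0],8.5]

```text
time: 12.6
tool_pos: [0.4661, -0.1325, 0.3429]
ee_rot: [3.141, 0.002, 2.393]
wrist_force: [0.6, -0.7, -0.0]
width: 0.0943
finger_force: 0.0
```

Call:
carry_out:
  increments:
    - [0,[0,0,0],8.5]
    - [0,[0,0,0],8.5]
    - [0,[0,0,0],8.5]
    - [0,[0,0,0],8.5]
    - [0,[0,0,0],8.5]
    - [0,[0,0,0],8.5]
    - [0,[0,0,0],5]
    - [0,[0,0,0],0]

```text
time: 13.4
tool_pos: [0.466, -0.1325, 0.3423]
ee_rot: [3.141, 0.0, 1.422]
wrist_force: [0.1, -0.6, -0.8]
width: 0.0941
finger_force: 0.0
```

```bash
python3 st.py
```

```text
t 13.4 cab mm [-159.6  -84.   342.3] rpy [3.1406 0.     1.4224] yawerr deg 90.04 F [ 0.1 -0.6 -0.8] w 94.1 ff 0.0
```

Call:
carry_out:
  increments:
    - [120,[21,42,0],0]
    - [120,[21,42,0],0]
    - [120,[21,42,0],0]
    - [120,[21,42,0],0]
    - [120,[0,0,0],0]
    - [120,[0,0,0],0]

```text
time: 14.0
tool_pos: [0.6453, -0.074, 0.3392]
ee_rot: [-3.137, -0.0, 1.425]
wrist_force: [0.5, -0.3, 0.6]
width: 0.0513
finger_force: 0.0
```

Run:
```python
from st import *
import cv2
show()
a=robot.snapshot("scene")[120:285,245:411];b=robot.snapshot("top")[75:205,220:365]
a=cv2.resize(cv2.convertScaleAbs(a,alpha=1.4),(400,398),interpolation=cv2.INTER_CUBIC);b=cv2.resize(cv2.convertScaleAbs(b,alpha=2),(390,398),interpolation=cv2.INTER_CUBIC)
cv2.imwrite("pics/a4.png",np.hstack([a,b]))
```

```text
t 14.0 cab mm [  9.1   0.4 339.2] rpy [-3.1374e+00 -1.0000e-04  1.4246e+00] yawerr deg 90.16 F [ 0.5 -0.3  0.6] w 51.3 ff 0.0
```

View pics/a4.png

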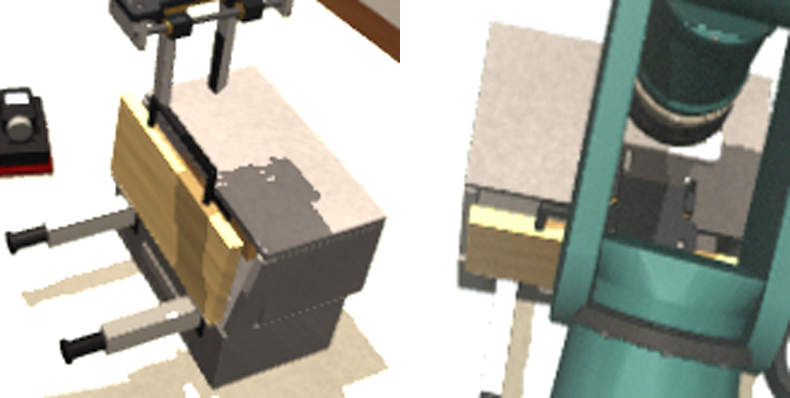

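The scene crop shows both supports out at about (25,240) and (80,347). The flap is still up, and the fingers are above the bar with one on each side in x. Descend and close.

Call:
carry_out:
  increments:
    - [120,[0,0,20],0]
    - [120,[0,0,20],0]
    - [120,[0,0,20],0]
    - [120,[0,0,9],0]
    - [120,[0,0,0],0]
    - [255,[0,0,0],0]
    - [255,[0,0,0],0]
    - [255,[0,0,0],0]

```text
time: 14.9
tool_pos: [0.6451, -0.0745, 0.2741]
ee_rot: [3.139, 0.0, 1.422]
wrist_force: [0.1, 0.4, 0.3]
width: 0.0293
finger_force: 0.0
```

Call:
carry_out:
  increments:
    - [255,[0,0,0],0]
    - [255,[0,0,0],0]
    - [255,[0,0,0],0]
    - [255,[0,0,0],0]
    - [255,[0,0,0],0]
    - [255,[0,0,0],0]

```text
time: 15.5
tool_pos: [0.6449, -0.0744, 0.2727]
ee_rot: [3.141, -0.0, 1.422]
wrist_force: [0.4, -0.6, 2.0]
width: 0.0111
finger_force: 30.0
```

```bash
python3 st.py
```

```text
t 15.5 cab mm [  8.7   0.  272.7] rpy [ 3.1410e+00 -1.0000e-04  1.4222e+00] yawerr deg 90.03 F [ 0.4 -0.6  2. ] w 11.1 ff 30.0
```

Run:
```python
import numpy as np
a=np.linspace(.053,-1.571,41);x=165*np.sin(a);z=110+165*np.cos(a)
X=np.round(x-x[0]);Z=np.round(z-z[0])
for i in range(0,40,8):print([[255,[0,int(X[k+1]-X[k]),int(Z[k]-Z[k+1])],0] for k in range(i,i+8)],"end cab x,z TCP",8.7+X[i+8],272.7+Z[i+8])
```

```text
[[255, [0, -7, 0], 0], [255, [0, -6, 0], 0], [255, [0, -7, 0], 0], [255, [0, -7, 1], 0], [255, [0, -6, 1], 0], [255, [0, -7, 1], 0], [255, [0, -7, 1], 0], [255, [0, -6, 2], 0]] end cab x,z TCP -44.3 266.7
[[255, [0, -6, 2], 0], [255, [0, -7, 2], 0], [255, [0, -6, 2], 0], [255, [0, -6, 3], 0], [255, [0, -6, 3], 0], [255, [0, -6, 3], 0], [255, [0, -6, 4], 0], [255, [0, -5, 3], 0]] end cab x,z TCP -92.3 244.7
[[255, [0, -6, 4], 0], [255, [0, -5, 4], 0], [255, [0, -5, 5], 0], [255, [0, -5, 4], 0], [255, [0, -5, 5], 0], [255, [0, -5, 5], 0], [255, [0, -4, 5], 0], [255, [0, -4, 5], 0]] end cab x,z TCP -131.3 207.7
[[255, [0, -4, 5], 0], [255, [0, -4, 6], 0], [255, [0, -3, 6], 0], [255, [0, -4, 6], 0], [255, [0, -3, 6], 0], [255, [0, -2, 6], 0], [255, [0, -3, 6], 0], [255, [0, -2, 6], 0]] end cab x,z TCP -156.3 160.7
[[255, [0, -2, 7], 0], [255, [0, -2, 6], 0], [255, [0, -1, 7], 0], [255, [0, -2, 6], 0], [255, [0, -1, 7], 0], [255, [0, 0, 6], 0], [255, [0, -1, 7], 0], [255, [0, 0, 7], 0]] end cab x,z TCP -165.3 107.69999999999999
```

Call:
carry_out:
  increments:
    - [255,[0,-7,0],0]
    - [255,[0,-6,0],0]
    - [255,[0,-7,0],0]
    - [255,[0,-7,1],0]
    - [255,[0,-6,1],0]
    - [255,[0,-7,1],0]
    - [255,[0,-7,1],0]
    - [255,[0,-6,2],0]

```text
time: 16.3
tool_pos: [0.5915, -0.0663, 0.2663]
ee_rot: [-3.141, -0.0, 1.422]
wrist_force: [1.2, 0.5, 3.5]
width: 0.011
finger_force: 30.0
```

```bash
python3 st.py
```

```text
t 16.3 cab mm [-4.530e+01  1.000e-01  2.663e+02] rpy [-3.1410e+00 -4.0000e-04  1.4223e+00] yawerr deg 90.03 F [1.2 0.5 3.5] w 11.0 ff 30.0
```

Call:
carry_out:
  increments:
    - [255,[0,-6,2],0]
    - [255,[0,-7,2],0]
    - [255,[0,-6,2],0]
    - [255,[0,-6,3],0]
    - [255,[0,-6,3],0]
    - [255,[0,-6,3],0]
    - [255,[0,-6,4],0]
    - [255,[0,-5,3],0]

```text
time: 17.1
tool_pos: [0.5442, -0.0591, 0.2439]
ee_rot: [-3.141, -0.001, 1.422]
wrist_force: [1.5, 2.3, 1.4]
width: 0.0111
finger_force: 30.0
```

Call:
carry_out:
  increments:
    - [255,[0,-6,4],0]
    - [255,[0,-5,4],0]
    - [255,[0,-5,5],0]
    - [255,[0,-5,4],0]
    - [255,[0,-5,5],0]
    - [255,[0,-5,5],0]
    - [255,[0,-4,5],0]
    - [255,[0,-4,5],0]

```text
time: 17.9
tool_pos: [0.5059, -0.0534, 0.2069]
ee_rot: [-3.141, -0.0, 1.422]
wrist_force: [1.2, 3.0, 0.3]
width: 0.0107
finger_force: 30.0
```

```bash
python3 st.py
```

```text
t 17.9 cab mm [-1.319e+02  1.000e-01  2.069e+02] rpy [-3.1413e+00 -4.0000e-04  1.4222e+00] yawerr deg 90.03 F [1.2 3.  0.3] w 10.7 ff 30.0
```

Forces are low, so I'll continue and slow down near the end.

Call:
carry_out:
  increments:
    - [255,[0,-4,5],0]
    - [255,[0,-4,6],0]
    - [255,[0,-3,6],0]
    - [255,[0,-4,6],0]
    - [255,[0,-3,6],0]
    - [255,[0,-2,6],0]
    - [255,[0,-3,6],0]
    - [255,[0,-2,6],0]

```text
time: 18.7
tool_pos: [0.4813, -0.0499, 0.1599]
ee_rot: [-3.141, -0.0, 1.422]
wrist_force: [0.3, 3.1, 0.9]
width: 0.0109
finger_force: 30.0
```

Call:
carry_out:
  increments:
    - [255,[0,-2,7],0]
    - [255,[0,-2,6],0]
    - [255,[0,-1,7],0]
    - [255,[0,-2,6],0]
    - [255,[0,-1,7],0]
    - [255,[0,0,5],0]
    - [255,[0,-1,4],0]
    - [255,[0,0,3],0]

```text
time: 19.5
tool_pos: [0.4727, -0.0486, 0.1152]
ee_rot: [3.141, -0.0, 1.422]
wrist_force: [0.3, 5.0, 1.3]
width: 0.0114
finger_force: 30.0
```

```bash
python3 st.py
```

```text
t 19.5 cab mm [-165.4   -0.   115.2] rpy [ 3.1415e+00 -1.0000e-04  1.4221e+00] yawerr deg 90.02 F [0.3 5.  1.3] w 11.4 ff 30.0
```

Call:
carry_out:
  increments:
    - [255,[0,0,2],0]
    - [255,[0,0,2],0]
    - [255,[0,0,2],0]
    - [255,[0,0,0],0]

```text
time: 19.9
tool_pos: [0.4724, -0.0486, 0.109]
ee_rot: [-3.141, -0.0, 1.422]
wrist_force: [0.3, 4.1, -1.2]
width: 0.0111
finger_force: 30.0
```

Call:
carry_out:
  increments:
    - [255,[0,0,1],0]
    - [255,[0,0,1],0]
    - [255,[0,0,0],0]
    - [255,[0,0,0],0]

```text
time: 20.3
tool_pos: [0.4724, -0.0486, 0.1073]
ee_rot: [-3.141, -0.0, 1.422]
wrist_force: [-0.7, 5.4, -0.6]
width: 0.0111
finger_force: 30.0
```

Call:
carry_out:
  increments:
    - [255,[0,0,1],0]
    - [255,[0,0,1],0]
    - [255,[0,0,0],0]
    - [255,[0,0,0],0]

```text
time: 20.7
tool_pos: [0.4724, -0.0486, 0.1052]
ee_rot: [-3.141, -0.0, 1.422]
wrist_force: [-1.4, 5.2, -0.6]
width: 0.011
finger_force: 30.0
```

Call:
carry_out:
  increments:
    - [255,[0,0,1],0]
    - [255,[0,0,0],0]
    - [255,[0,0,0],0]

```text
time: 21.0
tool_pos: [0.4724, -0.0486, 0.1042]
ee_rot: [-3.141, -0.0, 1.422]
wrist_force: [-1.6, 4.7, -1.1]
width: 0.011
finger_force: 30.0
```

Call:
carry_out:
  increments:
    - [255,[0,0,1],0]
    - [255,[0,0,0],0]
    - [255,[0,0,1],0]
    - [255,[0,0,0],0]
    - [255,[0,0,0],0]

```text
time: 21.5
tool_pos: [0.4724, -0.0486, 0.104]
ee_rot: [-3.141, -0.0, 1.422]
wrist_force: [-4.4, 4.9, 7.0]
width: 0.0109
finger_force: 30.0
```

Run:
```python
from st import *
import cv2
show()
a=robot.snapshot("scene")[130:285,225:391]
cv2.imwrite("pics/a5.png",cv2.resize(cv2.convertScaleAbs(a,alpha=1.4),None,fx=3.8,fy=3.8,interpolation=cv2.INTER_CUBIC))
```

```text
t 21.5 cab mm [-1.657e+02 -1.000e-01  1.040e+02] rpy [-3.1414 -0.      1.4222] yawerr deg 90.02 F [-4.4  4.9  7. ] w 10.9 ff 30.0
```

View pics/a5.png

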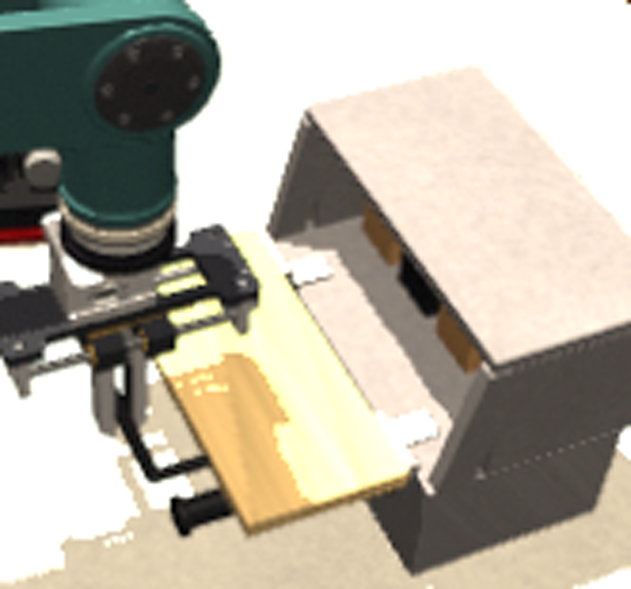

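The flap lies level over the supports. The vertical force has risen to 7 N and z has stopped, so it's bearing on them. Now I'll unload and open only partly, because the inner finger sits in the 34 mm gap. Then I'll lift away.

Call:
carry_out:
  increments:
    - [255,[0,0,-1],0]
    - [178,[0,0,0],0]
    - [178,[0,0,0],0]
    - [178,[0,0,0],0]
    - [178,[0,0,0],0]
    - [178,[0,0,0],0]
    - [178,[0,0,0],0]

```text
time: 22.25
tool_pos: [0.4727, -0.0488, 0.1034]
ee_rot: [3.141, 0.0, 1.422]
wrist_force: [0.5, 0.0, 1.1]
width: 0.0284
finger_force: 0.0
```

```bash
python3 st.py
```

```text
t 22.25 cab mm [-165.4   -0.2  103.4] rpy [3.1415e+00 2.0000e-04 1.4220e+00] yawerr deg 90.01 F [0.5 0.  1.1] w 28.4 ff 0.0
```

Released cleanly. Lift straight up, then retreat toward the robot.

Call:
carry_out:
  increments:
    - [178,[0,0,-5],0]
    - [178,[0,0,-15],0]
    - [178,[0,0,-30],0]
    - [178,[0,0,-40],0]
    - [178,[0,0,-40],0]
    - [178,[0,-30,-20],0]
    - [178,[0,-40,0],0]
    - [178,[0,-40,0],0]

```text
time: 23.05
tool_pos: [0.3632, -0.0323, 0.2549]
ee_rot: [3.139, 0.0, 1.422]
wrist_force: [-0.1, 0.5, -0.0]
width: 0.0284
finger_force: 0.0
```

Call:
carry_out:
  increments:
    - [178,[40,0,0],0]
    - [178,[40,0,0],0]
    - [178,[40,0,0],0]
    - [178,[40,0,0],0]
    - [178,[40,0,0],0]
    - [178,[0,0,0],0]
    - [178,[0,0,0],0]

```text
time: 23.75
tool_pos: [0.3933, 0.1658, 0.2536]
ee_rot: [-3.141, 0.001, 1.424]
wrist_force: [0.3, -0.6, -0.3]
width: 0.0285
finger_force: 0.0
```

Run:
```python
from st import *
import cv2
show()
a=robot.snapshot("scene")[130:365,190:431];b=robot.snapshot("top")[65:290,110:420]
a=cv2.resize(cv2.convertScaleAbs(a,alpha=1.4),(400,390),interpolation=cv2.INTER_CUBIC);b=cv2.resize(cv2.convertScaleAbs(b,alpha=2),(400,390),interpolation=cv2.INTER_CUBIC)
cv2.imwrite("pics/a6.png",np.hstack([a,b]))
```

```text
t 23.75 cab mm [-275.8  200.2  253.6] rpy [-3.1415e+00  8.0000e-04  1.4243e+00] yawerr deg 90.14 F [ 0.3 -0.6 -0.3] w 28.5 ff 0.0
```

View pics/a6.png

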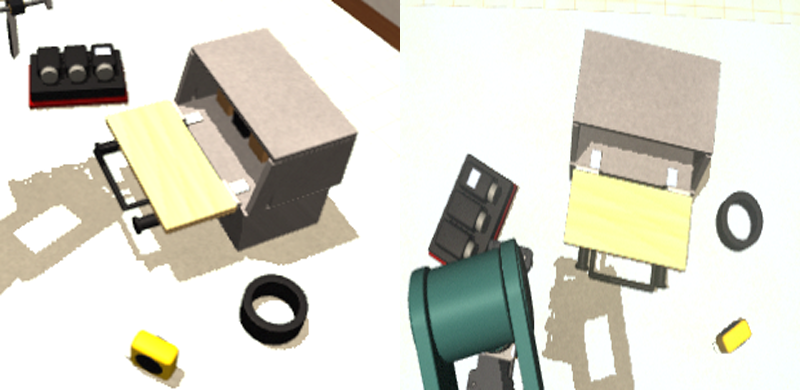

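The flap lies level on both extended supports, with both pulls showing beyond the flap edge at (585,258) and (660,275). The lamp, tape measure and roll are where they were, and the arm is clear.

```bash
python3 -c "
from bench import robot
print(robot.close_job())"
```

```text
the job is handed in; nothing more can be done
None
```

Job handed in: both supports are pulled out to their stops, and the flap was lowered gently onto them and released level. The lamp, tape measure and tape roll were not touched, and it took about 24 s of the 61 s allowed.

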